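# Pack two L-shaped templates into the tool-chest till

## Robot

A 6-joint arm with a two-finger parallel gripper is mounted at the origin on the work surface. World frame = base frame: x ahead of the robot, y to its left, z up, the work surface at z = 0. Lengths are in m, angles in rad, forces in N, time in s.
With the tool pointing down it reaches from about 0.3 to 0.875 m from the base axis. Payload 6.4 kg.
Tool frame: the origin (TCP) lies at the very end of the fingers, on their centre line; the grasp point (between the pads) lies 19 mm behind it; z points along the fingers, y is the line along which they close (so a half turn about z gives the same grasp; the last joint's range is limited). The gripper opens to 85 mm and grips with 20 to 120 N. Pads are 22 mm wide; open, the fingers measure 114 mm over their backs; the gripper's body (76 mm by 85 mm) begins 54 mm behind the grasp point. The pads swing forward as they close: fully open they stand 13 mm farther back than shut.
Start: joints at [1.058, 0.181, 1.607, -0, 1.354, -0.206], TCP at [0.174, 0.548, 0.208] pointing down, gripper open.
Joint ranges: [-2.99, 2.99], [-0.89, 2.07], [0.3, 2.58], [-1.14, 4.28], [0, 2.63], [-3.12, 3.12]. Speed limits (rad/s): [2.57, 2.57, 3.01, 3.14, 3.14, 3.14].

## Interface

Orientations are given as a unit quaternion [w, x, y, z].
In Python, from bench import ctrl, camera, calibration, order, outline_of gives the robot as it stands.
- The arm moves only by the tool move_arm, never from a script. Its argument "series" is a list that holds one entry, the list of rows, each a list of 5 numbers: the opening, from 0 (shut) to 1 (fully open), then the shift along the tool's x, y, z in mm, then the turn about the tool's z in rad. A call has exactly 10 rows; each row is the pose to reach, as a shift and turn from the pose commanded when the call began, along the tool's axes at that moment; what a row does not reach only later rows make up. A row lasts 1/12 s, in which the tool goes at most 41.7 mm and 7.16 degrees, less where a joint would pass 70% of its speed; a pose out of reach is approached as far as the arm can. A call with a gripper value outside its range is refused whole. The fingers move at their own pace and stop on an object; the grip force is fixed at half the most. Time passes only in rows, so rows that repeat a pose let the fingers close, or fill a call up. It gives the time, the measured TCP pose, the force, the opening and the grip force at its end, in the units of the state.
- ctrl.get_obs(): the state, without advancing time (a new reading comes with each control period).
- camera(name): name is "scene" or "top" or "wrist"; returns (picture, depth): 420x560x3 uint8, blue, green, red; 420x560 float32, m along the optical axis (not along the pixel's ray), 0 where there is no reading.
- calibration(name): a dict with "intrinsics" (3x3 intrinsics, pixels), "rvec" (rotation vector, rad) and "tvec" (3), from world to camera coordinates, as OpenCV has them. Camera axes: x right, y down, z forward; pixel columns grow to the right and rows downward; lengths in m; the calibration is good to about 2 mm. A picture is of the moment at which its call begins: read the wrist's pose just before it. calibration takes no time and is no camera call; for the wrist camera it gives the pose at the moment of the call.
- order.hand_in(): hands the job in; it is judged then, once.
Trained networks look in the newest picture that a camera, given by its name, has taken for a name from the list of things; names that differ only in an ending like _2 or _b are one class to them, and where a whole thing is asked for, a point or a joint stands for the part that bears it (a point fixed in the world has none). Each returns a list of dicts, best first, with "conf" (0 to 1); they miss things now and then, are a little off and sometimes report something else, mostly with a low value. They report only what shows in the picture. A call takes as long as a camera call. They do not tell look-alikes from the thing itself.
- outline_of(target, camera): "region" (420x560 bool, what is visible of it) and "bbox" ([centre column, centre row, width, height] in pixels, round what is visible of it).
The state is a dict: "time_s": time; "q": joint angles; "dq": joint speeds; "joint_efforts": joint torques, N m; "eef_pos": TCP position; "eef_rot": TCP orientation; "wrist_force": force on the tool from outside, world axes, zero at the start; "torque": the same for the moment, N m; "opening": opening from 0.0 (shut) to 1.0 (fully open); "grasp_force": force on a finger pad.
Only numpy, scipy, OpenCV 4.12 (cv2) and the standard library are available. Lean on these libraries where they do the work, as an engineer would, in place of code of your own. Each camera call takes 0.05 s, during which the arm holds its last target. There are 200 camera calls.

## Task

Put the two small, equal L-shaped plywood templates away in the shallow red till on the bench, both lying flat on its floor. They only fit side by side when turned so that the two Ls interlock and fill the rectangle. The longer-legged L and the straight template are not needed.

Things in the scene. Friction and masses are not known exactly. Their poses are not given: they have to be found in the camera images.
- till: open tray of red sheet steel, fixed. Outside 126 (x) by 177 (y) by 20 mm high, walls 4 mm, inside 118 by 169 mm, inner floor 4 mm above the underside. Origin: centre of the underside, z up. The Ls fit with legs parallel to the walls, one turned 180 degrees from the other, outer corners in diagonally opposite corners of the till, about 8 mm clear of the walls and each other
- ell_1: small L of 12 mm plywood, legs 100 mm long outside, 45 mm wide, about 90 g, lying flat at any yaw. Upright grip bar on top, 50 x 18 mm, its top 57 mm above the underside; hold across the 18 mm. Origin on the underside below the bar's middle, z up, x along the bar and one leg, y along the other leg. Outer corner at x = y = -32 mm, leg ends at +68 mm, inner corner at x = y = +13 mm
- ell_2: the other small L, the same as ell_1 in shape, size, bar, origin and axes (legs 100 mm). Not needed and not tracked: an L with 145 mm legs and a straight 160 x 45 mm strip, both with such bars, and tools under 62 mm high near the work
Things that resemble listed ones, but are neither listed nor needed, are in the scene too. Several things have the shape of the till; the one meant has the colours described above. What is shaped like the ell_2 but green is not meant.

How it is judged:
At the end, for the whole second after the job is handed in: Both small Ls lie flat (within 4 degrees) on the till's inner floor (undersides within 4 mm of it), wholly between its walls, released and at rest. Which L lies at which end, and which way round the pair interlocks, does not matter (x of ell_1 in the frame of till between -0.055 and 0.055 m and y of ell_1 in the frame of till between -0.08 and 0.08 m and z of ell_1 in the frame of till between 0.001 and 0.008 m and angle between each of ell_1, ell_2's own z axis and vertical below 0.07 rad and linear speed of each of ell_1, ell_2 below 0.02 m/s and x of ell_2 in the frame of till between -0.055 and 0.055 m and y of ell_2 in the frame of till between -0.08 and 0.08 m and z of ell_2 in the frame of till between 0.001 and 0.008 m); the robot touches nothing.
It also fails if it takes over 54 s, if anything falls off the work surface, if the arm or the gripper's body presses on something with over 40 N, if the wrist force passes 120 N, or if a joint passes its speed limit or range.

## Working session

There is one attempt and no reset: what is moved stays moved. The work goes in short steps, Python scripts to look and compute and a tool call to move; the robot and the scene stay as the last step left them, time stands still between calls to the robot, and variables do not carry over. Pictures are saved under pics/ and viewed, at most 10 in all, crops included, and the job is handed in when it is done.

Besides the shell and the picture viewer there is one more tool, called after "Emit:" by a JSON object that holds its "api" and its "payload". move_arm: Moves the arm, as the interface text tells. Its arguments: {"type":"object","properties":{"series":{"type":"array","items":{"type":"array","items":{"type":"array","items":{"type":"number"}}}}},"required":["series"]}

```bash
ls; mkdir -p pics
python3 - <<'E'
from bench import ctrl,camera,calibration
import cv2,numpy as np
print(ctrl.get_obs())
for n in("top","scene"):
    p,d=camera(n); cv2.imwrite(f"pics/{n}0.png",p); np.savez(f"{n}0.npz",p=p,d=d)
    print(n,calibration(n))
E
```

```text
pics
{'time_s': 0.0, 'q': array([ 1.05773846e+00,  1.81554920e-01,  1.60800613e+00, -4.32479880e-06,
        1.35377848e+00, -2.06317351e-01]), 'dq': array([-5.16243780e-05, -2.62087418e-03, -3.25976429e-04,  8.67287173e-04,
        5.20684889e-04,  1.48686473e-03]), 'joint_efforts': array([ 9.75542862e-04, -4.44858885e+01, -3.51342416e+01, -6.05527498e-05,
        8.91164644e-03, -1.69220652e-05]), 'eef_pos': array([0.17332336, 0.54764098, 0.20727728]), 'eef_rot': array([-3.05457598e-04,  1.52769172e-01,  9.88261513e-01, -8.18285562e-04]), 'wrist_force': array([ 0.27100029,  0.08122113, -0.0058419 ]), 'torque': array([ 0.0009638 , -0.01559469, -0.03791264]), 'grasp_force': 0.0, 'opening': 0.9979494043912953}
top {'intrinsics': array([[402.12358469,   0.        , 277.05440748],
       [  0.        , 402.12358469, 215.33166385],
       [  0.        ,   0.        ,   1.        ]]), 'rvec': array([ 2.20290815, -2.16324678,  0.06121342]), 'tvec': array([-0.021943  ,  0.4612233 ,  1.14474483])}
scene {'intrinsics': array([[448.94018333,   0.        , 279.2568454 ],
       [  0.        , 448.94018333, 213.80318016],
       [  0.        ,   0.        ,   1.        ]]), 'rvec': array([ 1.54575905,  2.18679089, -0.71634833]), 'tvec': array([ 0.16874606, -0.30044626,  1.59946012])}
```

View pics/top0.png

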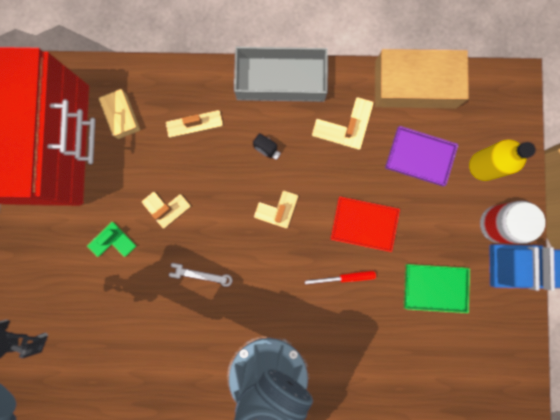

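View pics/scene0.png

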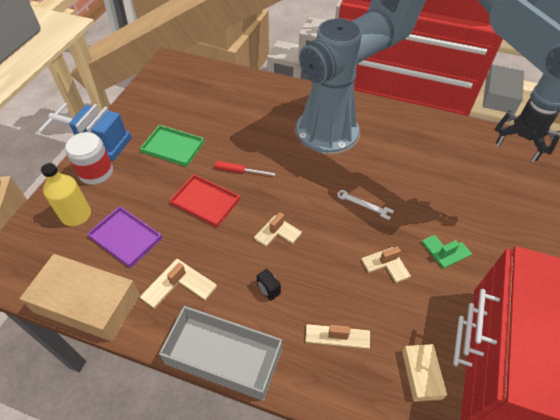

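```bash
cat > h.py <<'E'
import numpy as np,cv2
from scipy.optimize import minimize
from scipy.ndimage import gaussian_filter as gf
L=np.array([[-32,-32],[68,-32],[68,13],[13,13],[13,68],[-32,68]])/1e3
B=np.array([[-25,-9],[25,-9],[25,9],[-25,9]])/1e3
def world(d,c):
    K=c['intrinsics'];R=cv2.Rodrigues(c['rvec'])[0];v,u=np.mgrid[:420,:560]
    P=np.stack([(u-K[0,2])/K[0,0]*d,(v-K[1,2])/K[1,1]*d,d],-1)
    return (P-c['tvec'].ravel())@R
def proj(P,c): return cv2.projectPoints(np.float64(P),c['rvec'],c['tvec'],c['intrinsics'],None)[0][:,0]
def pl(poly,z,p):
    cs,s=np.cos(p[2]),np.sin(p[2])
    return np.c_[poly@np.array([[cs,s],[-s,cs]])+p[:2],np.full(len(poly),z)]
def fill(m,pts):  cv2.fillPoly(m,[np.round((pts*16)).astype(np.int32)],1.,cv2.LINE_8,4)
def rend(p,c,S=4):
    cc=dict(c);K=c['intrinsics'].copy();K[:2]*=S;K[:2,2]+=(S-1)/2;cc['intrinsics']=K
    m=np.zeros((420*S,560*S),np.float32);b=m.copy()
    n=len(L);lo=proj(pl(L,0,p),cc);hi=proj(pl(L,.012,p),cc)
    fill(m,hi);fill(m,lo)
    for i in range(n): fill(m,np.array([lo[i],lo[(i+1)%n],hi[(i+1)%n],hi[i]]))
    h=cv2.convexHull(np.r_[proj(pl(B,.012,p),cc),proj(pl(B,.057,p),cc)].astype(np.float32))[:,0]
    fill(b,h);m=np.maximum(m,b)
    return [cv2.resize(x,(560,420),interpolation=cv2.INTER_AREA) for x in(m,b)]
def fit(mask,bar,c,p0s,s=1.0):
    M,Bm=gf(mask.astype(float),s),gf(bar.astype(float),s)
    def f(p):
        a,b=rend(p,c);return ((gf(a,s)-M)**2).sum()+((gf(b,s)-Bm)**2).sum()
    best=min(p0s,key=f)
    r=minimize(f,best,method='Nelder-Mead',options=dict(initial_simplex=np.array(best)+np.array([[0,0,0],[.008,0,0],[0,.008,0],[0,0,.15]]),xatol=2e-4,fatol=.05,maxiter=120))
    return r.x,r.fun,M.sum()
E
cat > a.py <<'E'
from h import *
from bench import calibration
z=np.load('top0.npz');p,d=z['p'],z['d'];c=calibration('top');W=world(d,c)
hsv=cv2.cvtColor(p,cv2.COLOR_BGR2HSV)
for (u,v) in((166,208),(278,210),(225,125)):
    print(p[v-1,u-14:u+16:3].tolist(), np.round(W[v-1,u-14:u+16:3,2]*1e3,0))
red=((hsv[...,0]<6)|(hsv[...,0]>174))&(hsv[...,1]>180)&(p[...,2]>120)
red[:,:320]=0;red[:,415:]=0;red[:190]=0;red[260:]=0
vv,uu=np.nonzero(red);r=cv2.minAreaRect(np.c_[uu,vv].astype(np.float32));print(r)
pts=W[red]; print(np.percentile(pts[:,2],[5,25,50,75,95]))
R=cv2.Rodrigues(c['rvec'])[0];C=-R.T@c['tvec'].ravel();K=c['intrinsics']
def at(uv,z):
    ray=R.T@np.linalg.solve(K,[*uv,1]);return C+ray*(z-C[2])/ray[2]
box=cv2.boxPoints(r);q=np.array([at(b,.02)[:2] for b in box]);print('till',q,q.mean(0))
print([np.linalg.norm(q[i]-q[i-1]) for i in range(4)],[np.degrees(np.arctan2(*(q[i]-q[i-1])[::-1])) for i in range(4)])
cv2.imwrite('pics/crop.png',cv2.resize(p[180:260,130:410],None,fx=2.8,fy=2.8,interpolation=cv2.INTER_NEAREST))
E
python3 a.py
```

```text
[[177, 241, 247], [168, 236, 246], [161, 232, 246], [113, 185, 239], [73, 137, 222], [64, 119, 198], [64, 98, 135], [112, 167, 203], [120, 178, 216], [148, 219, 242]] [17. 12. 13. 57. 55. 58. 40. 14. 14. 15.]
[[170, 238, 247], [172, 238, 247], [174, 239, 247], [174, 239, 247], [152, 224, 244], [82, 147, 226], [73, 136, 220], [105, 160, 205], [118, 176, 213], [142, 214, 238]] [13. 13. 13. 12. 12. 55. 56. 13. 15. 18.]
[[177, 241, 247], [180, 242, 247], [179, 242, 247], [165, 234, 246], [64, 99, 139], [53, 86, 140], [51, 86, 140], [52, 86, 141], [51, 87, 142], [51, 87, 141]] [16. 14. 10. 13.  1.  1.  1.  0.  4.  1.]
((365.0576477050781, 223.71153259277344), (63.14938735961914, 44.910587310791016), 11.309932708740234)
[0.00062786 0.0030642  0.0048554  0.00698316 0.02048831]
till [[ 0.39460441 -0.16527922]
 [ 0.52156214 -0.18934311]
 [ 0.48894083 -0.36694099]
 [ 0.36264561 -0.34172134]] [ 0.44193825 -0.26582117]
[np.float64(0.17931309559654193), np.float64(0.12921816503347336), np.float64(0.1805689754787233), np.float64(0.1287886422080794)] [np.float64(79.73337508773683), np.float64(-10.732666886590142), np.float64(-100.40811263844475), np.float64(168.70725540248586)]
```

View pics/crop.png

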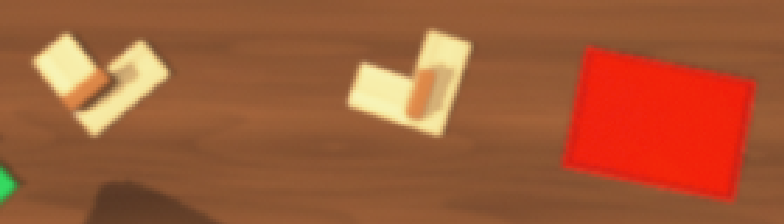

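```bash
cat > b.py <<'E'
from h import *
from bench import calibration
z=np.load('top0.npz');p,d=z['p'],z['d'];c=calibration('top');W=world(d,c)
R=cv2.Rodrigues(c['rvec'])[0]
for (u,v,w) in((166,208,28),(278,210,28)):
    roi=np.zeros((420,560),bool);roi[v-w:v+w,u-w:u+w]=1
    bar=(W[...,2]>.03)&(W[...,2]<.08)&roi
    m=((p[...,2]>165)&roi)|bar
    b0=W[bar].mean(0)
    x,f,s=fit(m,bar,c,[[b0[0],b0[1],a] for a in np.arange(0,2*np.pi,np.pi/12)])
    print(x,np.degrees(x[2]),f,s,b0, bar.sum())
    o=p.copy()
    a,b=rend(x,c)
    cs=cv2.findContours((a>.5).astype(np.uint8),0,2)[0];cv2.drawContours(o,cs,-1,(255,0,0),1)
    cs=cv2.findContours((b>.5).astype(np.uint8),0,2)[0];cv2.drawContours(o,cs,-1,(0,255,0),1)
    cv2.imwrite(f'pics/fit{u}.png',cv2.resize(o[v-w:v+w,u-w:u+w],None,fx=7,fy=7,interpolation=0))
a,b=[cv2.imread(f'pics/fit{u}.png') for u in(166,278)];cv2.imwrite('pics/fit.png',np.hstack([a,b]))
E
python3 b.py
```

```text
[0.46517007 0.31531667 5.42855966] 311.03355742283924 26.07924052850612 978.0 [0.46372789 0.3085795  0.05389273] 164
[ 0.46605337 -0.02104543  5.98175267] 342.72918233104923 41.35365231707559 994.0 [ 0.46502179 -0.02191472  0.05726461] 121
```

View pics/fit.png

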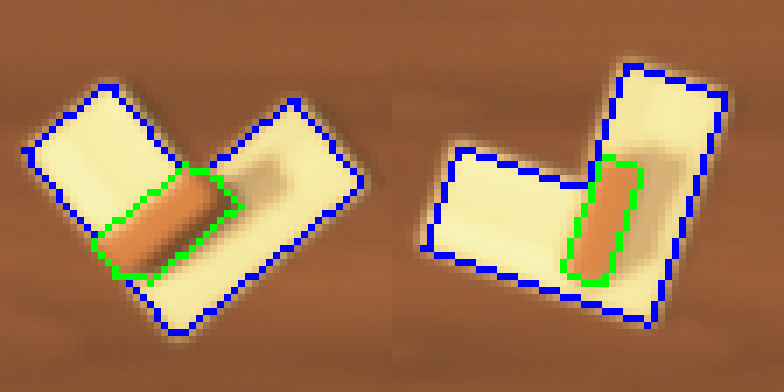

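The views show the red till at (365,223) in the top picture, about (0.442, -0.266) at yaw -10.6°. The small plywood Ls are at (166,208) and (278,210), and the projected model matches both outlines closely. The green L and the long L at (345,125) are left alone.

```bash
cat > plan.py <<'E'
import sys,numpy as np
from bench import ctrl
from scipy.spatial.transform import Rotation as Ro
def go(x,y,z,yaw):
    o=ctrl.get_obs();R=Ro.from_quat(o['eef_rot'],scalar_first=True).as_matrix()
    cur=np.degrees(np.arctan2(R[1,0],R[0,0]));dy=(yaw-cur+180)%360-180
    print('t',round(o['time_s'],2),'tcp',np.round(o['eef_pos'],4),'yaw',round(cur,1),'q1,q6',np.round(o['q'][[0,5]],2),'open',round(o['opening'],2),'gf',round(o['grasp_force'],1))
    print('shift mm',np.round(R.T@(np.array([x,y,z])-o['eef_pos'])*1e3,1),'turn',round(-np.radians(dy),3))
if __name__=='__main__': go(*map(float,sys.argv[1:]))
E
python3 plan.py .465 .3153 .13 131
```

```text
t 0.1 tcp [0.1734 0.5477 0.2074] yaw 162.4 q1,q6 [ 1.06 -0.21] open 1.0 gf 0.0
shift mm [-348.2 -133.4   77.5] turn 0.548
```

Emit:
{"api": "move_arm", "payload": {"series": [[[1, -20, -8, 4, 0.03], [1, -55, -21, 12, 0.09], [1, -91, -35, 20, 0.15], [1, -127, -49, 28, 0.2], [1, -163, -62, 36, 0.26], [1, -199, -76, 44, 0.32], [1, -235, -90, 52, 0.38], [1, -271, -104, 60, 0.44], [1, -307, -118, 68, 0.5], [1, -335, -129, 75, 0.548]]]}}

```text
time_s: 0.93
eef_pos: [0.4557, 0.3218, 0.1324]
eef_rot: [0.0, 0.416, 0.909, -0.0]
wrist_force: [-0.8, 0.8, 0.2]
opening: 1.001
grasp_force: 0.0
```

```bash
cat > w.py <<'E'
# refine an ell pose in the wrist camera: args x0 y0 yawdeg tag
import sys
from h import *
from bench import camera,calibration
x0,y0,a0=map(float,sys.argv[1:4]);c=calibration('wrist');p,d=camera('wrist');W=world(d,c)
cv2.imwrite(f'pics/w_{sys.argv[4]}.png',p)
roi=np.hypot(W[...,0]-x0,W[...,1]-y0)<.1
bar=(W[...,2]>.03)&(W[...,2]<.075)&roi&(d>0)
b=W[(W[...,2]>.05)&(W[...,2]<.065)&roi&(d>0)]
print('bar top mean',b.mean(0) if len(b) else None,len(b))
m=((p[...,2]>165)&roi&(W[...,2]<.075))|bar
x,f,s=fit(m,bar,c,[[x0,y0,np.radians(a0)]]);print('fit',x[:2],np.degrees(x[2]),f,s)
E
python3 w.py .465 .3153 -49 1; python3 plan.py .465 .3153 .13 131
```

```text
bar top mean [0.46317995 0.31068975 0.05637368] 1238
fit [0.46515772 0.30883276] -48.63324184953795 2264.149524291031 10019.0
t 0.98 tcp [0.4588 0.3186 0.1312] yaw 130.5 q1,q6 [ 0.4  -0.31] open 1.0 gf 0.0
shift mm [-6.5  2.5  1.2] turn -0.009
```

View pics/w_1.png

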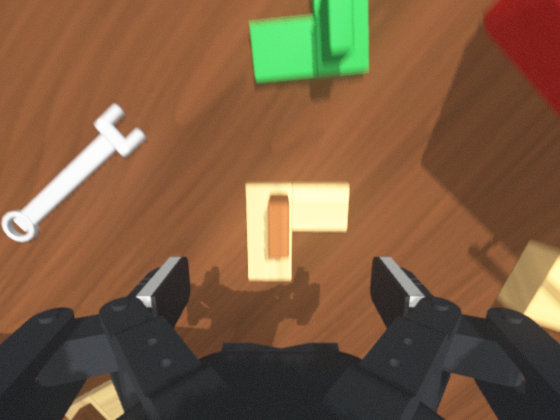

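```bash
python3 w.py .465 .3153 -49 2; python3 plan.py .465 .3153 .13 131
```

```text
bar top mean [0.46331329 0.31031395 0.05641468] 1234
fit [0.46349462 0.3102948 ] -48.74962020158668 2797.276592302669 10782.0
t 1.03 tcp [0.4565 0.3205 0.1316] yaw 130.7 q1,q6 [ 0.4  -0.31] open 1.0 gf 0.0
shift mm [-9.5  3.   1.6] turn -0.006
```

```bash
cat > e.py <<'E'
from h import *
from bench import camera,calibration
z=np.load('top0.npz');W=world(z['d'],calibration('top'))
for u,v in((166,208),(278,210)):
    w=W[v-28:v+28,u-28:u+28].reshape(-1,3);b=w[(w[:,2]>.05)&(w[:,2]<.065)];print('top bar',(b.max(0)+b.min(0))/2,np.median(b,0))
c=calibration('wrist');p,d=camera('wrist');W=world(d,c)
o=p.copy()
for x,col in(([.465,.3153,np.radians(-49)],(255,0,0)),([.4635,.3103,np.radians(-48.8)],(0,0,255))):
  for m in rend(x,c):cv2.drawContours(o,cv2.findContours((m>.5).astype(np.uint8),0,2)[0],-1,col,1)
cv2.imwrite('pics/ov.png',o)
E
python3 e.py; python3 plan.py .465 .3153 .13 131
```

```text
top bar [0.46368716 0.31137113 0.05701383] [0.46469189 0.30978365 0.05830321]
top bar [ 0.46559923 -0.02210123  0.05722713] [ 0.46537467 -0.02207329  0.05748423]
t 1.08 tcp [0.4549 0.3221 0.132 ] yaw 130.8 q1,q6 [ 0.4  -0.31] open 1.0 gf 0.0
shift mm [-11.8   3.2   2. ] turn -0.003
```

View pics/ov.png

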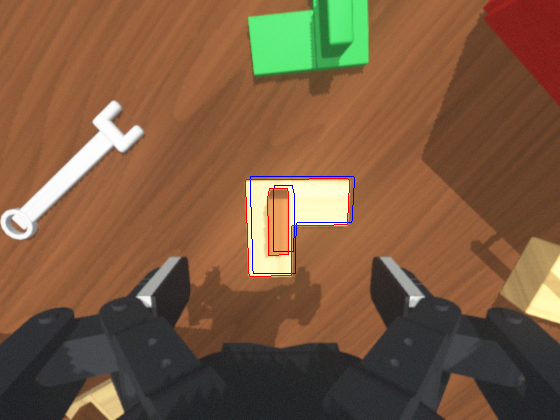

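The overlay (red) fits ell A at (0.4635, 0.3105), yaw -48.8°. The arm was still settling when the first pictures were taken. Next is the descent and grip.

Emit:
{"api": "move_arm", "payload": {"series": [[[1, -8, 0, 5, 0], [1, -16, -1, 20, 0], [1, -16, -1, 40, 0], [1, -16, -1, 60, 0], [1, -16, -1, 80, 0], [1, -16, -1, 95, 0], [1, -16, -1, 104, 0], [1, -16, -1, 110, 0], [1, -16, -1, 110, 0], [0.8, -16, -1, 110, 0]]]}}

```text
time_s: 1.92
eef_pos: [0.4638, 0.3118, 0.0236]
eef_rot: [0.0, 0.414, 0.91, 0.0]
wrist_force: [1.4, 0.3, 0.0]
opening: 0.882
grasp_force: 0.0
```

Emit:
{"api": "move_arm", "payload": {"series": [[[0, 0, 0, 0, 0], [0, 0, 0, 0, 0], [0, 0, 0, 0, 0], [0, 0, 0, 0, 0], [0, 0, 0, 0, 0], [0, 0, 0, 0, 0], [0, 0, 0, 0, 0], [0, 0, 0, 0, 0], [0, 0, 0, 0, 0], [0, 0, 0, 0, 0]]]}}

```text
time_s: 2.75
eef_pos: [0.4643, 0.3115, 0.0239]
eef_rot: [0.0, 0.415, 0.91, 0.0]
wrist_force: [-0.7, -1.2, 5.5]
opening: 0.191
grasp_force: 61.4
```

Emit:
{"api": "move_arm", "payload": {"series": [[[0, 0, 0, -8, 0], [0, 0, 0, -20, 0], [0, 0, 0, -35, 0], [0, 0, 0, -50, 0], [0, 0, 0, -65, 0], [0, 0, 0, -80, 0], [0, 0, 0, -95, 0], [0, 0, 0, -106, 0], [0, 0, 0, -110, 0], [0, 0, 0, -110, 0]]]}}

```text
time_s: 3.58
eef_pos: [0.4646, 0.3116, 0.1347]
eef_rot: [0.001, 0.415, 0.91, 0.001]
wrist_force: [0.3, 0.3, -1.8]
opening: 0.187
grasp_force: 60.6
```

```bash
python3 plan.py .4325 -.219 .13 79.4
```

```text
t 3.58 tcp [0.4646 0.3116 0.1347] yaw 131.0 q1,q6 [ 0.38 -0.34] open 0.19 gf 60.6
shift mm [-379.3 -372.5    4.1] turn 0.901
```

Emit:
{"api": "move_arm", "payload": {"series": [[[0, -6, -6, 0, 0.02], [0, -20, -20, 0, 0.06], [0, -40, -39, 0, 0.11], [0, -62, -61, 0, 0.16], [0, -84, -83, 0, 0.21], [0, -106, -105, 0, 0.26], [0, -128, -127, 0, 0.31], [0, -150, -149, 0, 0.37], [0, -170, -169, 0, 0.43], [0, -190, -187, 0, 0.5]]]}}

```text
time_s: 4.42
eef_pos: [0.4457, 0.0435, 0.132]
eef_rot: [-0.001, 0.628, 0.778, -0.001]
wrist_force: [0.1, 1.1, -0.7]
opening: 0.188
grasp_force: 60.6
```

```bash
python3 plan.py .4325 -.219 .13 79.4
```

```text
t 4.42 tcp [0.4457 0.0435 0.132 ] yaw 102.1 q1,q6 [-0.17 -0.38] open 0.19 gf 60.6
shift mm [-253.9  -68.     2. ] turn 0.397
```

Emit:
{"api": "move_arm", "payload": {"series": [[[0, -25, -7, 0, 0.06], [0, -55, -15, 0, 0.12], [0, -85, -23, 0, 0.18], [0, -115, -31, 0, 0.24], [0, -145, -39, 0, 0.3], [0, -175, -47, 0, 0.35], [0, -205, -55, 0, 0.38], [0, -230, -61, 0, 0.4], [0, -242, -65, 0, 0.4], [0, -245, -66, 0, 0.4]]]}}

```text
time_s: 5.25
eef_pos: [0.4343, -0.21, 0.1323]
eef_rot: [-0.001, 0.77, 0.638, -0.0]
wrist_force: [-0.4, -0.2, -0.7]
opening: 0.187
grasp_force: 60.6
```

Emit:
{"api": "move_arm", "payload": {"series": [[[0, 0, 0, 0, 0], [0, 0, 0, 0, 0], [0, 0, 0, 0, 0], [0, 0, 0, 0, 0], [0, 0, 0, 0, 0], [0, 0, 0, 0, 0], [0, 0, 0, 0, 0], [0, 0, 0, 0, 0], [0, 0, 0, 0, 0], [0, 0, 0, 0, 0]]]}}

```text
time_s: 6.08
eef_pos: [0.4355, -0.2082, 0.1332]
eef_rot: [-0.0, 0.769, 0.639, -0.0]
wrist_force: [-0.1, -0.8, -1.4]
opening: 0.188
grasp_force: 60.6
```

```bash
python3 plan.py .4325 -.219 .13 79.4
python3 - <<'E'
from h import *
from bench import camera,calibration
for n in('wrist','top'):
    c=calibration(n);p,d=camera(n);np.savez(n+'1.npz',p=p,d=d,**c);cv2.imwrite(f'pics/{n}1.png',p)
E
```

```text
t 6.08 tcp [ 0.4355 -0.2082  0.1332] yaw 79.5 q1,q6 [-0.69 -0.51] open 0.19 gf 60.6
shift mm [-11.1  -0.9   3.2] turn 0.001
```

View pics/wrist1.png

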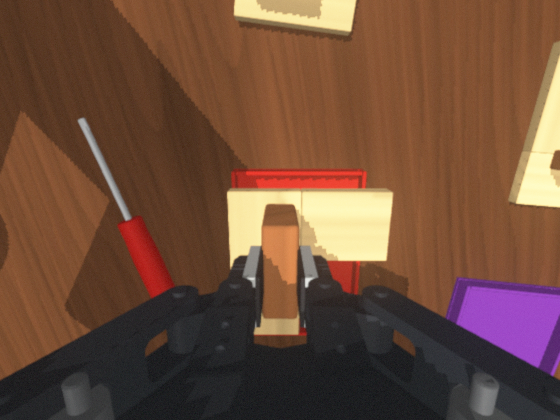

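```bash
cat > px.py <<'E'
from h import *
def at(c,uv,z):
    R=cv2.Rodrigues(c['rvec'])[0];C=-R.T@c['tvec'].ravel();ray=R.T@np.linalg.solve(c['intrinsics'],[*uv,1]);return C+ray*(z-C[2])/ray[2]
E
python3 - <<'E'
from px import *
z=np.load('wrist1.npz');W=world(z['d'],z)
print('depth-z on L',np.round(W[[200,220,250,200],[240,350,370,380],2],4))
for uv in((228,189.5),(391,189.5),(388,262)): print(uv,at(z,uv,.122))
print('till outer rim (231,170),(366.5,170)',at(z,(231,170.),.02),at(z,(366.5,170.),.02))
c,s=np.cos(np.radians(-100.5)),np.sin(np.radians(-100.5));print('expected corner if origin=TCP',np.array([.4355,-.2082])+np.array([[c,-s],[s,c]])@[-.032,-.032])
c,s=np.cos(np.radians(-10.6)),np.sin(np.radians(-10.6));R=np.array([[c,-s],[s,c]])
for k in((-.063,.0885),(.063,.0885)): print('till corner exp',np.array([.442,-.2658])+R@k)
# top-camera refit of the till with edges
E
```

```text
depth-z on L [0.1202 0.1209 0.1207 0.121 ]
(228, 189.5) [ 0.41074654 -0.17111297  0.122     ]
(391, 189.5) [ 0.50582278 -0.1887315   0.122     ]
(388, 262) [ 0.4998601  -0.23510718  0.122     ]
till outer rim (231,170),(366.5,170) [ 0.3965922  -0.17019664  0.02      ] [ 0.51921943 -0.19291199  0.02      ]
expected corner if origin=TCP [ 0.40986738 -0.17090431]
till corner exp [ 0.39635477 -0.16722129]
till corner exp [ 0.52020462 -0.19039916]
```

Held L is centred on the TCP to within about 1 mm, and the wrist view puts the till's centre near (0.4415, -0.2685), yaw -10.5°. Lower it into the +y end.

Emit:
{"api": "move_arm", "payload": {"series": [[[0, -5, -1, 0, 0], [0, -10, -1.5, 5, 0], [0, -13.5, -1.5, 18, 0], [0, -13.5, -1.5, 34, 0], [0, -13.5, -1.5, 50, 0], [0, -13.5, -1.5, 64, 0], [0, -13.5, -1.5, 74, 0], [0, -13.5, -1.5, 80, 0], [0, -13.5, -1.5, 80, 0], [0, -13.5, -1.5, 80, 0]]]}}

```text
time_s: 7.02
eef_pos: [0.4315, -0.2215, 0.0532]
eef_rot: [-0.0, 0.769, 0.639, -0.0]
wrist_force: [0.7, -0.0, -1.0]
opening: 0.182
grasp_force: 60.5
```

```bash
python3 plan.py .4315 -.2213 .028 79.5
python3 - <<'E'
from h import *
from bench import camera,calibration
c=calibration('wrist');p,d=camera('wrist');np.savez('wrist2.npz',p=p,d=d,**c);cv2.imwrite('pics/wrist2.png',p)
E
```

```text
t 7.02 tcp [ 0.4315 -0.2215  0.0532] yaw 79.5 q1,q6 [-0.72 -0.54] open 0.18 gf 60.5
shift mm [ 0.1 -0.1 25.2] turn -0.001
```

View pics/wrist2.png

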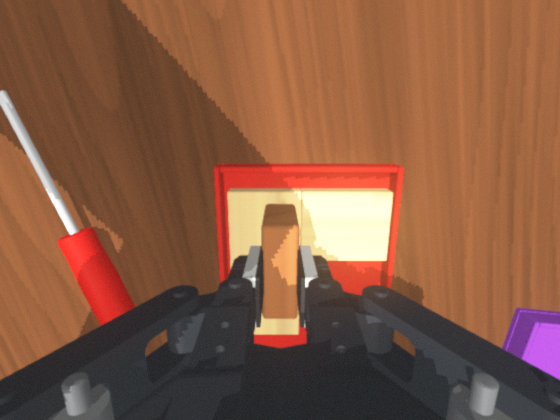

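The L sits squarely inside the rim: L columns 228–392, rim inner columns about 221–397. Finish lowering and release.

Emit:
{"api": "move_arm", "payload": {"series": [[[0, 0, 0, 8, 0], [0, 0, 0, 16, 0], [0, 0, 0, 22, 0], [0, 0, 0, 25, 0], [0, 0, 0, 25, 0], [0, 0, 0, 25, 0], [0.5, 0, 0, 25, 0], [0.5, 0, 0, 25, 0], [0.5, 0, 0, 25, 0], [0.5, 0, 0, 25, 0]]]}}

```text
time_s: 7.9
eef_pos: [0.4316, -0.2213, 0.0282]
eef_rot: [0.0, 0.769, 0.639, 0.0]
wrist_force: [-0.5, 0.8, 0.8]
opening: 0.502
grasp_force: 0.0
```

Emit:
{"api": "move_arm", "payload": {"series": [[[0.5, 0, 0, 0, 0], [0.5, 0, 0, -10, 0], [0.5, 0, 0, -28, 0], [0.5, 0, 0, -48, 0], [0.5, 0, 0, -68, 0], [0.7, 0, 0, -88, 0], [1, 0, 0, -104, 0], [1, 0, 0, -115, 0], [1, 0, 0, -120, 0], [1, 0, 0, -120, 0]]]}}

```text
time_s: 8.73
eef_pos: [0.4322, -0.2218, 0.1496]
eef_rot: [0.001, 0.769, 0.639, 0.0]
wrist_force: [0.4, -0.4, 0.3]
opening: 1.002
grasp_force: 0.0
```

```bash
python3 plan.py .4655 -.0215 .14 -17.3
```

```text
t 8.73 tcp [ 0.4322 -0.2218  0.1496] yaw 79.5 q1,q6 [-0.72 -0.54] open 1.0 gf 0.0
shift mm [203.   -3.9   9.3] turn 1.689
```

Emit:
{"api": "move_arm", "payload": {"series": [[[1, 10, 0, 0, 0.1], [1, 30, -1, 0, 0.22], [1, 55, -1, 0, 0.34], [1, 80, -2, 0, 0.46], [1, 105, -2, 0, 0.58], [1, 130, -3, 0, 0.7], [1, 155, -3, 0, 0.82], [1, 180, -4, 0, 0.94], [1, 198, -4, 0, 1.06], [1, 203, -4, 0, 1.18]]]}}

```text
time_s: 9.57
eef_pos: [0.4638, -0.0182, 0.1468]
eef_rot: [-0.001, 0.995, 0.101, -0.001]
wrist_force: [0.2, 0.1, 0.2]
opening: 1.0
grasp_force: 0.0
```

Emit:
{"api": "move_arm", "payload": {"series": [[[1, 0, 0, 0, 0.12], [1, 0, 0, 0, 0.24], [1, 0, 0, 0, 0.36], [1, 0, 0, 0, 0.46], [1, 0, 0, 0, 0.51], [1, 0, 0, 0, 0.51], [1, 0, 0, 0, 0.51], [1, 0, 0, 0, 0.51], [1, 0, 0, 0, 0.51], [1, 0, 0, 0, 0.51]]]}}

```text
time_s: 10.4
eef_pos: [0.4646, -0.0209, 0.148]
eef_rot: [-0.0, 0.989, -0.151, -0.0]
wrist_force: [0.1, 0.2, 0.2]
opening: 0.998
grasp_force: 0.0
```

```bash
python3 w.py .4655 -.0215 -17.3 3; python3 plan.py .4655 -.0215 .0235 -17.3
```

```text
bar top mean [ 0.46662424 -0.0239619   0.056321  ] 1160
fit [ 0.46511142 -0.02367707] -16.333992330651785 3748.2996652815978 12003.000000000002
t 10.45 tcp [ 0.4647 -0.0209  0.1481] yaw -17.3 q1,q6 [-0.3   1.57] open 1.0 gf 0.0
shift mm [  1.    0.3 124.6] turn -0.001
```

Emit:
{"api": "move_arm", "payload": {"series": [[[1, 1.5, 2, 8, 0], [1, 1.5, 2.5, 24, 0], [1, 1.5, 2.5, 44, 0], [1, 1.5, 2.5, 64, 0], [1, 1.5, 2.5, 84, 0], [1, 1.5, 2.5, 104, 0], [1, 1.5, 2.5, 117, 0], [1, 1.5, 2.5, 124.5, 0], [1, 1.5, 2.5, 124.5, 0], [0.8, 1.5, 2.5, 124.5, 0]]]}}

```text
time_s: 11.28
eef_pos: [0.4653, -0.0238, 0.0235]
eef_rot: [-0.0, 0.989, -0.151, -0.0]
wrist_force: [0.3, -0.6, 1.1]
opening: 0.886
grasp_force: 0.0
```

Emit:
{"api": "move_arm", "payload": {"series": [[[0, 0, 0, 0, 0], [0, 0, 0, 0, 0], [0, 0, 0, 0, 0], [0, 0, 0, 0, 0], [0, 0, 0, 0, 0], [0, 0, 0, 0, 0], [0, 0, 0, 0, 0], [0, 0, 0, 0, 0], [0, 0, 0, 0, 0], [0, 0, 0, 0, 0]]]}}

```text
time_s: 12.12
eef_pos: [0.4661, -0.0239, 0.0245]
eef_rot: [0.0, 0.989, -0.151, 0.001]
wrist_force: [-1.6, 0.5, 6.0]
opening: 0.192
grasp_force: 60.2
```

Emit:
{"api": "move_arm", "payload": {"series": [[[0, 0, 0, -8, 0], [0, 0, 0, -20, 0], [0, 0, 0, -35, 0], [0, 0, 0, -50, 0], [0, 0, 0, -65, 0], [0, 0, 0, -80, 0], [0, 0, 0, -95, 0], [0, 0, 0, -106, 0], [0, 0, 0, -110, 0], [0, 0, 0, -110, 0]]]}}

```text
time_s: 12.95
eef_pos: [0.4661, -0.024, 0.1348]
eef_rot: [0.0, 0.989, -0.151, 0.001]
wrist_force: [0.5, 0.2, 0.1]
opening: 0.189
grasp_force: 59.4
```

```bash
python3 plan.py .451 -.3155 .134 79.5
```

```text
t 12.95 tcp [ 0.4661 -0.024   0.1348] yaw -17.4 q1,q6 [-0.31  1.57] open 0.19 gf 59.4
shift mm [ 72.6 282.8   1. ] turn -1.691
```

Emit:
{"api": "move_arm", "payload": {"series": [[[0, 3, 10, 0, -0.08], [0, 8, 32, 0, -0.19], [0, 15, 58, 0, -0.3], [0, 22, 86, 0, -0.41], [0, 30, 115, 0, -0.53], [0, 37, 144, 0, -0.65], [0, 44, 172, 0, -0.77], [0, 51, 200, 0, -0.89], [0, 58, 226, 0, -1.01], [0, 64, 250, 0, -1.13]]]}}

```text
time_s: 13.78
eef_pos: [0.4509, -0.2826, 0.1323]
eef_rot: [-0.001, 0.915, 0.404, -0.0]
wrist_force: [-0.5, 0.2, -0.9]
opening: 0.192
grasp_force: 59.3
```

```bash
python3 plan.py .451 -.3155 .134 79.5
```

```text
t 13.78 tcp [ 0.4509 -0.2826  0.1323] yaw 47.7 q1,q6 [-0.78 -0.04] open 0.19 gf 59.3
shift mm [-24.2  22.2  -1.7] turn -0.555
```

Emit:
{"api": "move_arm", "payload": {"series": [[[0, -8, 8, 0, -0.12], [0, -16, 15, 0, -0.24], [0, -24, 22, 0, -0.36], [0, -24, 22, 0, -0.48], [0, -24, 22, 0, -0.54], [0, -24, 22, 0, -0.54], [0, -24, 22, 0, -0.54], [0, -24, 22, 0, -0.54], [0, -24, 22, 0, -0.54], [0, -24, 22, 0, -0.54]]]}}

```text
time_s: 14.62
eef_pos: [0.4518, -0.3138, 0.1335]
eef_rot: [-0.0, 0.776, 0.631, 0.0]
wrist_force: [-0.4, 0.4, 0.1]
opening: 0.19
grasp_force: 59.3
```

```bash
python3 plan.py .451 -.3155 .134 79.5;  python3 - <<'E'
from h import *
from bench import camera,calibration
c=calibration('wrist');p,d=camera('wrist');np.savez('wrist3.npz',p=p,d=d,**c);cv2.imwrite('pics/wrist3.png',p)
E
```

```text
t 14.62 tcp [ 0.4518 -0.3138  0.1335] yaw 78.3 q1,q6 [-0.82 -0.62] open 0.19 gf 59.3
shift mm [-1.8 -0.4 -0.5] turn -0.021
```

View pics/wrist3.png

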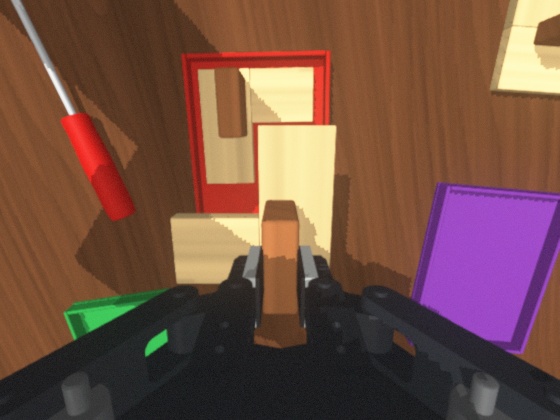

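Run:
```python
from px import *
z=np.load('wrist3.npz');W=world(z['d'],z)
print('z: A',np.round(W[[80,110,160],[270,300,225],2],4),'held',np.round(W[[150,230,140],[290,200,320],2],4))
T=np.radians(-10.5);c,s=np.cos(T),np.sin(T);Rt=np.array([[c,s],[-s,c]])
C=np.array([.4415,-.2685])
pr=lambda n,uv,h:print(n,np.round(Rt@(at(z,uv,h)[:2]-C)*1e3,1))
for uv in((183.5,55),(330,52.5)):pr('rim',uv,.02)
for n,uv in(('A corner',(200,69)),('A yleg',(313,67)),('A',(313,122)),('A xleg end',(206,184.5)),('A xleg end in',(254,184))):pr(n,uv,.016)
zt=.121
for n,uv in(('B xleg end out',(336,126)),('in',(258,126)),('B yleg end in',(172,215)),('B inner',(258,214))):pr(n,uv,zt)
# expected from tcp, yaw 78.3
a=np.radians(78.3);R=np.array([[np.cos(a),-np.sin(a)],[np.sin(a),np.cos(a)]])
for k in((.068,-.032),(.068,.013),(.013,.068),(.013,.013)):print('exp',np.round(Rt@(np.array([.4518,-.3138])+R@k-C)*1e3,1))
```

```text
z: A [0.0157 0.0146 0.0157] held [0.1201 0.1216 0.12  ]
rim [-60.   85.5]
rim [62.7 84.9]
A corner [-48.1  75.2]
A yleg [49.  74.8]
A [49.4 29.5]
A xleg end [-51.4 -25.2]
A xleg end in [ -6.  -25.7]
B xleg end out [51.2 24.9]
in [ 7.  25.8]
B yleg end in [-47.5 -25.5]
B inner [  5.  -25.9]
exp [51.8 24.7]
exp [ 6.8 25.6]
exp [-49.3 -28.2]
exp [  5.7 -29.4]
```

Emit:
{"api": "move_arm", "payload": {"series": [[[0, -3, 0, 0, -0.02], [0, -5, -0.3, 8, -0.02], [0, -5, -0.3, 24, -0.02], [0, -5, -0.3, 40, -0.02], [0, -5, -0.3, 56, -0.02], [0, -5, -0.3, 68, -0.02], [0, -5, -0.3, 76, -0.02], [0, -5, -0.3, 80, -0.02], [0, -5, -0.3, 80, -0.02], [0, -5, -0.3, 80, -0.02]]]}}

```text
time_s: 15.5
eef_pos: [0.4508, -0.3192, 0.054]
eef_rot: [0.0, 0.769, 0.639, 0.0]
wrist_force: [0.1, -0.4, -1.0]
opening: 0.19
grasp_force: 59.3
```

```bash
python3 plan.py .4505 -.3185 .0285 79.5;  python3 - <<'E'
from h import *
from bench import camera,calibration
c=calibration('wrist');p,d=camera('wrist');np.savez('wrist4.npz',p=p,d=d,**c);cv2.imwrite('pics/wrist4.png',p)
E
```

```text
t 15.5 tcp [ 0.4508 -0.3192  0.054 ] yaw 79.5 q1,q6 [-0.83 -0.65] open 0.19 gf 59.3
shift mm [ 0.6 -0.4 25.5] turn -0.001
```

View pics/wrist4.png

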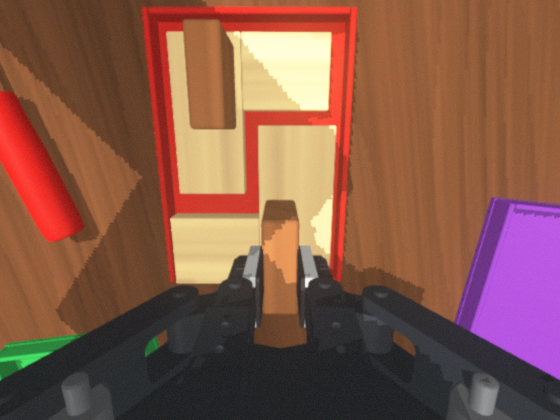

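The second L interlocks with the first: red gaps show at rows 112–125 and 195–213 and at columns 245–258. Lower it, release and retreat.

Emit:
{"api": "move_arm", "payload": {"series": [[[0, 0.5, 0, 6, 0], [0, 0.5, 0, 12, 0], [0, 0.5, 0, 18, 0], [0, 0.5, 0, 22, 0], [0, 0.5, 0, 25, 0], [0, 0.5, 0, 25, 0], [0.5, 0.5, 0, 25, 0], [0.5, 0.5, 0, 25, 0], [0.5, 0.5, 0, 25, 0], [0.5, 0.5, 0, 25, 0]]]}}

```text
time_s: 16.38
eef_pos: [0.4506, -0.3184, 0.0287]
eef_rot: [0.0, 0.769, 0.639, 0.0]
wrist_force: [-0.2, 0.1, -0.7]
opening: 0.5
grasp_force: 0.0
```

Emit:
{"api": "move_arm", "payload": {"series": [[[0.5, 0, 0, 0, 0], [0.5, 0, 0, -10, 0], [0.5, 0, 0, -28, 0], [0.5, 0, 0, -48, 0], [0.5, 0, 0, -68, 0], [0.5, 0, 0, -88, 0], [0.5, 0, 0, -104, 0], [0.5, 0, 0, -120, 0], [0.5, 0, 0, -130, 0], [0.5, 0, 0, -130, 0]]]}}

```text
time_s: 17.22
eef_pos: [0.4518, -0.3197, 0.1619]
eef_rot: [0.003, 0.769, 0.639, 0.0]
wrist_force: [0.0, -0.1, 0.4]
opening: 0.5
grasp_force: 0.0
```

Run:
```python
from px import *
from bench import camera,calibration
for n in('top','wrist'):
    c=calibration(n);p,d=camera(n);W=world(d,c);cv2.imwrite(f'pics/{n}5.png',p)
    T=np.radians(-10.5);ct,s=np.cos(T),np.sin(T);R=np.array([[ct,-s],[s,ct]]);C=np.array([.4415,-.2685])
    for k in((-48+10,70),(40,45),(-30,-15),(-40,-45),(40,-65),(30,10),(30,-20)):
        u,v=np.round(proj([[*(C+R@np.array(k)/1e3),.016]],c)[0]).astype(int)
        if 0<=v<418 and 0<=u<558: print(n,k,(u,v),p[v,u],np.round(np.median(W[v-1:v+2,u-1:u+2,2])*1e3,1))
```

```text
top (-38, 70) (np.int64(339), np.int64(232)) [115 172 209] 16.3
top (40, 45) (np.int64(353), np.int64(207)) [169 237 247] 16.8
top (-30, -15) (np.int64(369), np.int64(235)) [108 145 170] 17.5
top (-40, -45) (np.int64(379), np.int64(241)) [197 178 152] 592.3
top (40, -65) (np.int64(391), np.int64(215)) [103 117 127] 496.2
top (30, 10) (np.int64(364), np.int64(213)) [166 235 246] 17.0
top (30, -20) (np.int64(374), np.int64(215)) [157 228 245] 16.6
wrist (-38, 70) (np.int64(219), np.int64(72)) [123 180 212] 15.3
wrist (40, 45) (np.int64(302), np.int64(101)) [185 246 254] 15.3
wrist (-30, -15) (np.int64(232), np.int64(163)) [126 185 219] 15.5
wrist (-40, -45) (np.int64(223), np.int64(192)) [128 189 221] 15.3
wrist (40, -65) (np.int64(300), np.int64(211)) [173 237 252] 16.0
wrist (30, 10) (np.int64(291), np.int64(138)) [188 247 254] 15.8
wrist (30, -20) (np.int64(291), np.int64(168)) [186 247 254] 15.0
```

Both L tops measure about 16 mm high everywhere sampled, so they lie flat on the till floor. The gripper is clear and nothing is held, so I'm handing in.

```bash
python3 -c "
from bench import order
print(order.hand_in())"
```

```text
the job is handed in; nothing more can be done
None
```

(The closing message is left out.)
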